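# Lock a microscope's gliding stage with its transport pin

## Robot

A 6-joint arm with a two-finger parallel gripper is mounted at the origin on the work surface. World frame = base frame: x ahead of the robot, y to its left, z up, the work surface at z = 0. Lengths are in m, angles in rad, forces in N, time in s.
With the tool pointing down it reaches from about 0.275 to 0.825 m from the base axis. Payload 5.2 kg.
Tool frame: the origin (TCP) lies at the centre of the arm's flange, where the gripper is bolted on; the fingertips stand 186 mm ahead of it and the grasp point (between the pads) lies 167 mm ahead of it; z points along the fingers, y is the line along which they close (so a half turn about z gives the same grasp; the last joint's range is limited). The gripper opens to 93 mm and grips with 3 to 60 N. Pads are 15 mm wide; open, the fingers measure 128 mm over their backs; the gripper's body (75 mm by 188 mm) begins 65 mm behind the grasp point.
Start: joints at [0.913, 0.259, 1.535, -0, 1.348, -0.203], TCP at [0.242, 0.494, 0.405] pointing down, gripper open.
Joint ranges: [-3.14, 3.14], [-0.91, 2.08], [0.19, 2.58], [-1.22, 4.36], [0.22, 2.71], [-3.12, 3.12]. Speed limits (rad/s): [2.57, 2.57, 3.14, 3.14, 3.14, 3.14].

## Interface

Orientations are given as [roll, pitch, yaw] about the fixed x, y, z axes, in that order (R = Rz(yaw) Ry(pitch) Rx(roll)).
In Python, from rig import state, viewer, workorder gives the robot as it stands.
- The arm moves only by the tool drive_tool, never from a script. Its argument "commands" is one flat list of numbers, 4 for each row, row after row: the shift along the world's x, y, z in units of 30 mm (1.0 is 30 mm), then the turn about the world's z in units of 5 degrees (1.0 is 5 degrees). A call has 1 to 20 rows; each row shifts and turns the commanded pose from where the row before left it; what a row does not reach is not made up. A row lasts 1/12 s, in which the tool goes at most 41.7 mm and 7.16 degrees, less where a joint would pass 70% of its speed; a pose out of reach is approached as far as the arm can. A call is refused whole if a number of a shift passes 1 or a number of a turn 1, either way. A call with a gripper value outside its range is refused whole. "jaw" is the closure, from 0 (fully open) to 1 (shut), set as the call begins (left out, the last holds). The fingers move at their own pace and stop on an object; "newtons" is the grip in N (left out, the last holds). Time passes only in rows, so rows that do not move let the fingers close. It gives the time, the measured TCP pose, the force, the opening and the grip force at its end, in the units of the state.
- state(): the state, without advancing time (a new reading comes with each control period).
- viewer.grab_frame(name): name is "side" or "top" or "wrist"; returns a dict with "image" (384x512x3 uint8, blue, green, red), "camera_matrix" (3x3 intrinsics, pixels), "R" (3x3) and "t" (3): a world point X has camera coordinates R X + t. Camera axes: x right, y down, z forward; pixel columns grow to the right and rows downward; lengths in m; the calibration is good to about 2 mm. A picture is of the moment at which its call begins. There is no depth.
- workorder.job_done(): hands the job in; it is judged then, once.
The state is a dict: "t": time; "joints": joint angles; "qvel": joint speeds; "tau": joint torques, N m; "ee_pos": TCP position; "ee_rot": TCP orientation; "ft_force": force on the tool from outside, world axes, zero at the start; "wrist_torque": the same for the moment, N m; "finger_gap": finger opening in m; "finger_force": force on a finger pad.
Only numpy, scipy, OpenCV 4.12 (cv2) and the standard library are available. Lean on these libraries where they do the work, as an engineer would, in place of code of your own. Each camera call takes 0.05 s, during which the arm holds its last target. There are 200 camera calls.

## Task

The gliding stage is going out for service: slide it to its parking position, take the transport pin from the accessory block and push it down through the holes of the stage's plates into the catch plate under the base, until its collar sits fully home on the top plate. Feel gently for the catch hole, never force the pin against the stage, and leave the pin upright in place; leave everything else where it is.

Things in the scene. Friction and masses are not known exactly. Their poses are not given: they have to be found in the camera images.
- stage: Fixed gliding stage: three stacked plates on rubber feet. Its base is a grey plate, 280 (x) x 240 (y) mm, 10 mm thick, upper face 32 mm above the bench. Origin: bench level under the base's centre; x points away from the robot, yaw within 0.35 rad. On the base the bright cross slide glides along y, and on that the dark top plate glides along x. Index lines on the plates' front and right borders meet when parked.
- cross: Cross slide, bright plate 250 x 210 mm, 10 mm thick, upper face 44 mm above the bench, between base and top plate. It carries the top plate. It glides only along the stage's y, from 12 mm left of parking to 45 mm right of it, with about 1.5 N of friction, and stays where left. Origin under its centre (34 mm above the bench), over the stage's origin when parked. It has a 34 mm opening 68 mm to -x, 50 mm to +y of it.
- top_hole (a point): Centre of the mouth of the 14 mm hole, in a flat steel ring, in the upper face of the dark top plate (200 x 180 mm, 10 mm thick, upper face 56 mm above the bench). The plate glides only along the stage's x on the cross slide, from 45 mm beyond parking to 12 mm nearer, about 1.5 N of friction. Its hole always agrees with the cross slide's opening in y, but in x only when parked. Axes as the stage, z up.
- knob_grip (a point): Point to grip on the knurled aluminium hand knob (upright cylinder, 20 mm diameter, 36 mm tall) on the top plate, for moving the stage by hand in x and y together. The point is on the knob's axis, 24 mm above the top plate's upper face and 12 mm below the knob's top. The knob stands 100 mm from the top plate's hole, to the stage's -y (right). Axes as the stage.
- park_hole (a point): Nominal parking point, 32 mm above the bench: centre of a 34 mm opening in the base, 68 mm to -x, 50 mm to +y of its centre, hidden by the plates. The pin's hole (14 mm) is in a 10 mm catch plate under it, top face 22 mm above the bench, set by hand: up to 7 mm off in x and in y, to be felt for. Spring plungers inside it grip the pin: 2 to 8 N to push past. Axes as the stage.
- pin_grip (a point): Centre of the transport pin's black flat-sided handle, 16 mm thick (along this frame's y: the way to grasp it), 40 mm wide (along x), 44 mm tall. Under it is a steel collar, 24 mm diameter, 6 mm thick, its underside 28 mm below this point; then a steel shank, 12 mm diameter, 48 mm long, square-ended with a 1 mm chamfer. 70 to 120 g. It starts upright in a hole of the accessory block.
- pin_tip (a point): Centre of the lower end of the transport pin's shank, 76 mm below the centre of its handle along the pin's z. With the pin home, through all three plates, it is 8 mm above the bench; standing in the block it is 7 mm above the bench.
- block: Fixed grey accessory block, 170 (x) x 62 (y) x 55 mm high, with three 15 mm holes in a row along x, 55 mm apart. The transport pin, the driver and the plug each hang in one of them by collar or head, in any order; Origin under its centre.
- driver: Stubby driver with a round black handle (26 mm diameter, 56 mm tall) standing in the accessory block; not needed. Origin where the handle meets the block's top.
- plug: Plain pin with a round steel head (25 mm diameter, 20 mm tall) standing in the accessory block; not needed. Origin under the head.
- oil: Amber bottle with a red cap, 42 mm diameter, 75 mm tall, left of the stage; not needed. Origin under its centre.
- slidebox: Blue slide box, 100 x 85 x 30 mm, left of the stage; not needed. Origin under its centre.
- petri: Clear Petri dish, 90 mm diameter, 15 mm tall, far right; not needed. Origin under its centre.
- eyepiece: Black eyepiece standing upright, 33 mm diameter, 44 mm tall, far right; not needed. Origin under its centre.
- objective: Steel objective lens standing upright, 25 mm diameter, 45 mm tall, near left; not needed. Origin under its centre.

How it is judged:
On the way, in this order (a step that is already met when the one before it is completed fails the run):
1. the stage is slid to within 13 mm of its nominal parking position (horizontal distance between top_hole and park_hole below 0.013 m), for 0.1 s.
2. the pin is through all the plates, its collar within 2 mm of home (z of pin_tip in the frame of stage below 0.01 m and horizontal distance between pin_tip and park_hole below 0.013 m), for 0.2 s.
At the end, for the whole second after the job is handed in: The pin stands upright (within 7 degrees) through all the plates of the stage, its collar within 2 mm of home on the top plate, its tip and the top plate's hole both within 13 mm of the nominal parking point, the pin let go; nothing else has been moved by more than 15 mm (all of step 2 and horizontal distance between top_hole and park_hole below 0.013 m and angle between pin_tip's own z axis and vertical below 0.12 rad); the robot touches nothing.
It fails at once if the pin is pressed against the stage with more than 35 N (contact force between pin and stage above 35 N).
It fails at once if something else on the bench or in the block is moved by more than 15 mm (distance of any of driver, plug, oil, slidebox, petri, eyepiece, objective from where it was at the start of the episode above 0.015 m).
It also fails if it takes over 72 s, if anything falls off the work surface, if the arm or the gripper's body presses on something with over 40 N, if the wrist force passes 120 N, or if a joint passes its speed limit or range.

## Working session

There is one attempt and no reset: what is moved stays moved. The work goes in short steps, Python scripts to look and compute and a tool call to move; the robot and the scene stay as the last step left them, time stands still between calls to the robot, and variables do not carry over. Pictures are saved under pics/ and viewed, at most 10 in all, crops included, and the job is handed in when it is done.

Besides the shell and the picture viewer there is one more tool, called after ">>>" as name(argument=value, ...), one argument or row to a line, values as JSON. drive_tool: Moves the arm, as the interface text tells. Its arguments: {"type":"object","properties":{"commands":{"type":"array","items":{"type":"number"}},"jaw":{"type":"number"},"newtons":{"type":"number"}},"required":["commands"]}

```bash
ls; mkdir -p pics; cat > h.py <<'E'
import numpy as np, cv2
from rig import state, viewer, workorder
def grab(n,save=None):
    f=viewer.grab_frame(n)
    if save: cv2.imwrite('pics/'+save,f['image']); np.savez('pics/'+save+'.npz',K=f['camera_matrix'],R=f['R'],t=f['t'])
    return f
def ray(f,uv,z):
    K,R,t=[np.array(f[k]) for k in('camera_matrix','R','t')]
    d=R.T@np.linalg.inv(K)@np.array([uv[0],uv[1],1.]); c=-R.T@t
    return c+d*(z-c[2])/d[2]
def proj(f,X):
    K,R,t=[np.array(f[k]) for k in('camera_matrix','R','t')]
    p=K@(R@np.array(X)+t); return p[:2]/p[2]
E
python3 - <<'E'
from h import *
a=grab('top','top0.png');b=grab('side','side0.png')
for f in(a,b): print(-f['R'].T@f['t'],f['camera_matrix'][0,0])
print(state())
E
```

```text
pics
[0.38682722 0.0276489  1.10367502] 407.00690399078826
[0.30268521 0.89200879 0.87908272] 477.58736595157484
{'t': 0.1, 'joints': array([ 9.13219016e-01,  2.59283047e-01,  1.53597258e+00,  3.68472840e-05,
        1.34799472e+00, -2.02797804e-01]), 'qvel': array([ 0.00049663, -0.00025966, -0.00067718,  0.00069783, -0.0024007 ,
        0.00158509]), 'tau': array([ 9.47229710e-04, -4.38209188e+01, -2.84641045e+01,  7.18633994e-02,
        3.62624042e-02, -4.15076204e-05]), 'ee_pos': array([0.24145002, 0.49395886, 0.40399405]), 'ee_rot': array([-3.13997617e+00, -3.69062565e-04,  2.68680468e+00]), 'ft_force': array([ 0.31961223, -0.08239607,  0.51459776]), 'wrist_torque': array([0.01474812, 0.01261028, 0.02175931]), 'finger_force': 0.0, 'finger_gap': 0.09268403046853031}
```

View pics/top0.png

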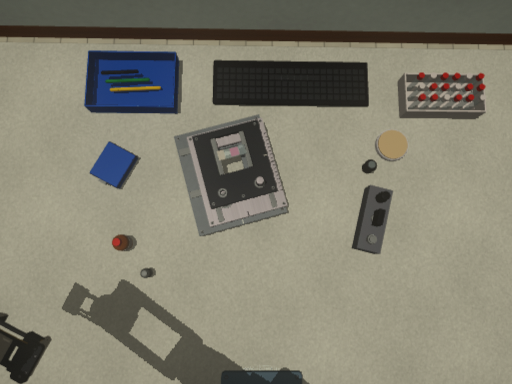

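View pics/side0.png

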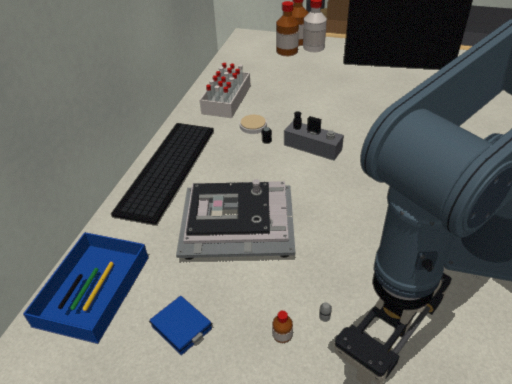

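The top view shows the stage at about (231,175), with the hole ring near (222,193) and the knob near (260,182). The block is at (373,219): the middle item (379,217) is rectangular, so it is probably the pin. I'll enlarge it.

```bash
python3 - <<'E'
from h import *
im=cv2.imread('pics/top0.png')
a=cv2.resize(im[108:242,168:294],None,fx=4.4,fy=4.4,interpolation=cv2.INTER_CUBIC)
b=cv2.resize(im[180:260,348:398],None,fx=4.4,fy=4.4,interpolation=cv2.INTER_CUBIC)
o=np.zeros((590,780,3),np.uint8);o[:a.shape[0],:a.shape[1]]=a;o[:b.shape[0],560:560+b.shape[1]]=b[:,:220]
cv2.imwrite('pics/c1.png',o)
E
```

```text
(no output)
```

View pics/c1.png

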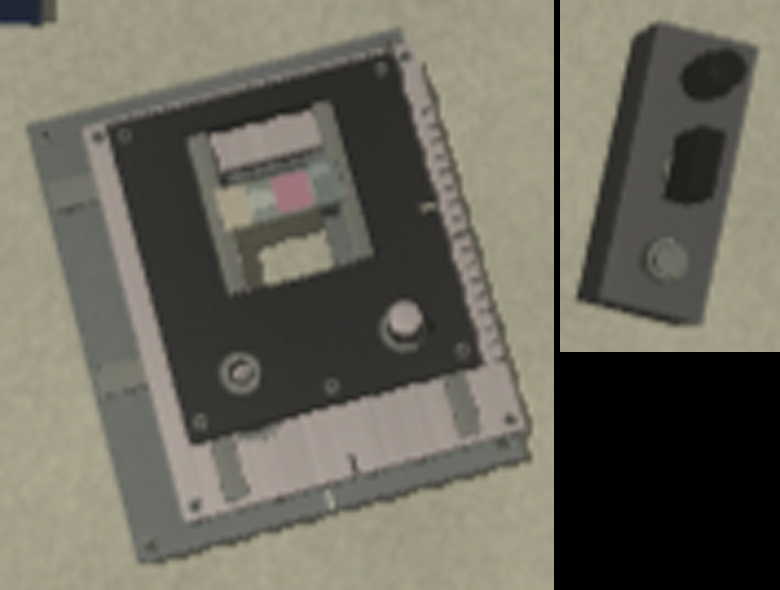

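The crop shows the base corners at (28,128), (140,560), (530,457) and (402,32). The top-plate hole is at (240,372) and the knob top at (406,318). The pin is the middle item in the block, with its handle's wide side running along the block's long axis.

```bash
python3 - <<'E'
from h import *
f=dict(np.load('pics/top0.png.npz'));f['camera_matrix']=f.pop('K')
P=lambda X,Y,z,ox=168,oy=108:ray(f,(ox+X/4.4-.4,oy+Y/4.4-.4),z)
def rect(n,c,z):
    q=np.array([P(*p,z)[:2] for p in c]); 
    TL,BL,BR,TR=q
    yl=[np.arctan2(*(a-b)[::-1]) for a,b in((TL,BL),(TR,BR))]; yy=[np.arctan2(*(a-b)[::-1])-np.pi/2 for a,b in((TL,TR),(BL,BR))]
    print(n,q.mean(0),'len',np.linalg.norm(TL-BL),np.linalg.norm(TR-BR),np.linalg.norm(TL-TR),np.linalg.norm(BL-BR),'yaw',yl,yy)
    return q.mean(0),np.mean(yl+yy)
c,y=rect('base',[(28,128),(140,561),(530,457),(402,32)],.032)
rect('cross',[(85,130),(187,520),(525,428),(408,40)],.044)
rect('top',[(108,125),(192,442),(482,365),(398,55)],.056)
R=np.array([[np.cos(y),-np.sin(y)],[np.sin(y),np.cos(y)]])
h=P(240,372,.056)[:2];k=P(406,318,.092)[:2]
park=c+R@[-.068,.05]
print('hole',h,'knob',k,'d',np.linalg.norm(h-k),'hole-knob in stage',R.T@(h-k),'park',park,'move stage',R.T@(park-h),'world',park-h)
p=P(697-560,128,.105,348,180),P(690-560,200,.105,348,180)
for n,u,v,z in(('pin',137,166-2,.105),('driver',155,75,.111),('plug',105,260,.075),('bTL',97,22,.055),('bTR',197,46,.055),('bBR',142,325,.055),('bBL',20,298,0.055)): print(n,P(u,v,z,348,180))
E
```

```text
base [0.61134679 0.08390556] len 0.2762360535920687 0.27778040501742884 0.23912750066493407 0.24133415082465684 yaw [np.float64(0.2777016504883647), np.float64(0.28560337971697314)] [np.float64(0.27319116338702454), np.float64(0.26686891707957594)]
cross [0.61775299 0.06764906] len 0.24686996089654092 0.2511978049275483 0.20560132285402086 0.20798494810093276 yaw [np.float64(0.2760463374725439), np.float64(0.28566356624611894)] [np.float64(0.2939926831298223), np.float64(0.27303345626646314)]
top [0.63440887 0.07113655] len 0.19987046271278427 0.19774134797453566 0.18072858764758248 0.177146523671086 yaw [np.float64(0.2773103175162051), np.float64(0.2593446524330378)] [np.float64(0.25753670637459747), np.float64(0.2693371832515654)]
hole [0.55687617 0.10274417] knob [0.5831931  0.00543357] d 0.10080642166229428 hole-knob in stage [0.00118112 0.1007995 ] park [0.53229961 0.11349514] move stage [-0.02071938  0.01703813] world [-0.02457656  0.01075097]
pin [ 0.48961842 -0.28956492  0.105     ]
driver [ 0.53953636 -0.29996935  0.111     ]
plug [ 0.43710092 -0.27826098  0.075     ]
bTL [ 0.58002446 -0.28481346  0.055     ]
bTR [ 0.56589218 -0.34452782  0.055     ]
bBR [ 0.40037452 -0.30451824  0.055     ]
bBL [ 0.41573353 -0.23335086  0.055     ]
```

The sizes agree with those given: yaw is about 0.275, the base about 277x240 mm, and hole to knob about 101 mm. I'll move over the knob and look with the wrist camera.

>>> drive_tool(
  commands=[0.57, -0.8, -0.08, 0, 0.57, -0.8, -0.08, 0, 0.57, -0.8, -0.08, 0, 0.57, -0.8, -0.08, 0, 0.57, -0.8, -0.08, 0, 0.57, -0.8, -0.08, 0, 0.57, -0.8, -0.08, 0, 0.57, -0.8, -0.08, 0, 0.57, -0.8, -0.08, 0, 0.57, -0.8, -0.08, 0, 0.57, -0.8, -0.08, 0, 0.57, -0.8, -0.08, 0, 0.57, -0.8, -0.08, 0, 0.57, -0.8, -0.08, 0, 0.57, -0.8, -0.08, 0, 0.57, -0.8, -0.08, 0, 0.57, -0.8, -0.08, 0, 0.57, -0.8, -0.08, 0, 0.57, -0.8, -0.08, 0, 0.57, -0.8, -0.08, 0],
  jaw=0.4,
  newtons=25,
)

```text
t: 1.77
ee_pos: [0.5841, 0.0128, 0.3561]
ee_rot: [-3.141, -0.001, 2.687]
ft_force: [0.0, 0.2, -0.1]
finger_gap: 0.0555
finger_force: 0.0
```

```bash
python3 - <<'E'
from h import *
f=grab('wrist','w1.png');print(-f['R'].T@f['t']);s=state();print(s['t'],s['ee_pos'],s['ee_rot'],s['ft_force'],s['finger_gap'])
print('hole,knobtop exp',proj(f,[.5569,.1027,.056]),proj(f,[.5832,.0054,.092]))
E
```

```text
[0.51603637 0.04620237 0.33599569]
1.8167 [0.58682268 0.00859346 0.35555983] [-3.13960020e+00  2.57524701e-03  2.68420471e+00] [ 2.59679466 -2.97455587 -0.78165132] 0.05591203087479796
hole,knobtop exp [326.89169843 121.62049224] [246.61865374 199.48268529]
```

View pics/w1.png

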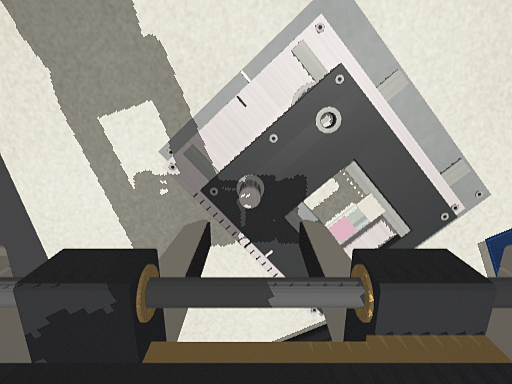

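The wrist view shows the ring hole at (328,120), the knob at (249,190), the cross index at (240,101) and the base index at (246,75). The base's far-left corner is at (490,193).

```bash
python3 - <<'E'
from h import *
f=dict(np.load('pics/w1.png.npz'));f['camera_matrix']=f.pop('K')
y=.275;R=np.array([[np.cos(y),-np.sin(y)],[np.sin(y),np.cos(y)]]);c=np.array([.6113,.0839])
for n,u,v,z in(('hole',328,120,.056),('bidx',246,75,.032),('cidx',240,101,.044),('BLcorner',490,193,.032),('BRfront',161,152,.032),('topBackL?',408,245,.056)):
    p=ray(f,(u,v),z)[:2];print(n,p,'stage',R.T@(p-c))
im=cv2.imread('pics/w1.png')
a=cv2.resize(im[60:260,150:350],None,fx=2.9,fy=2.9,interpolation=cv2.INTER_CUBIC);cv2.imwrite('pics/c2.png',a)
E
```

```text
hole [0.55596749 0.10421211] stage [-0.04773771  0.03457426]
bidx [0.48344915 0.05243232] stage [-0.13159183  0.00443222]
cidx [0.50336598 0.03638749] stage [-0.11678029 -0.01641809]
BLcorner [0.71083927 0.24067169] stage [0.13836997 0.12385144]
BRfront [ 0.51233005 -0.06294886] stage [-0.13512753 -0.11445605]
topBackL? [0.71494427 0.1323592 ] stage [0.1129088  0.01849407]
```

View pics/c2.png

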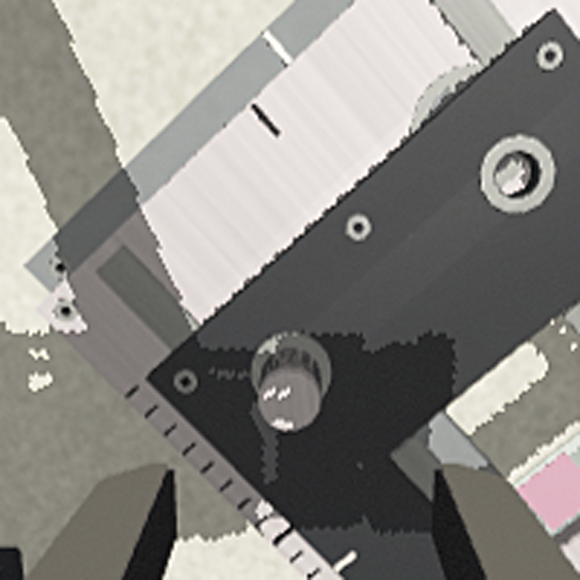

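>>> drive_tool(
  commands=[-0.03, -0.03, -0.7, 0, -0.03, -0.03, -0.7, 0, -0.02, -0.02, -0.7, 0, 0, 0, -0.7, 0, 0, 0, -0.5, 0, 0, 0, -0.2, 0, 0, 0, 0, 0, 0, 0, 0, 0],
)

```text
t: 2.48
ee_pos: [0.5813, 0.0118, 0.2519]
ee_rot: [-3.141, -0.0, 2.687]
ft_force: [0.4, -0.3, 0.3]
finger_gap: 0.0555
finger_force: 0.0
```

>>> drive_tool(
  commands=[0, 0, 0, 0, 0, 0, 0, 0, 0, 0, 0, 0, 0, 0, 0, 0, 0, 0, 0, 0, 0, 0, 0, 0, 0, 0, 0, 0, 0, 0, 0, 0],
  jaw=1,
)

```text
t: 3.15
ee_pos: [0.5812, 0.0115, 0.2521]
ee_rot: [-3.141, 0.0, 2.687]
ft_force: [-1.5, -1.3, 3.5]
finger_gap: 0.0193
finger_force: 25.0
```

>>> drive_tool(
  commands=[-0.12, 0.04, 0, 0, -0.12, 0.04, 0, 0, -0.12, 0.04, 0, 0, -0.12, 0.04, 0, 0, -0.12, 0.04, 0, 0, -0.11, 0.05, 0, 0, 0, 0, 0, 0, 0, 0, 0, 0],
)

```text
t: 3.82
ee_pos: [0.5592, 0.0197, 0.2521]
ee_rot: [3.142, -0.001, 2.687]
ft_force: [-1.0, 0.5, 5.9]
finger_gap: 0.0194
finger_force: 25.0
```

```bash
python3 - <<'E'
from h import *
f=grab('top','top2.png');g=grab('wrist','w2.png')
a=cv2.resize(f['image'][108:242,168:294],None,fx=4.4,fy=4.4,interpolation=cv2.INTER_CUBIC)
o=np.zeros((590,800,3),np.uint8);o[:a.shape[0],:554]=a[:,:554]
b=g['image'][0:250,130:376];o[:250,554:]=b
cv2.imwrite('pics/c3.png',o);s=state();print(s['ee_pos'],s['ft_force'])
E
```

```text
[0.55919086 0.01968761 0.25207955] [-1.4757463  -0.06336472  5.83114027]
```

View pics/c3.png

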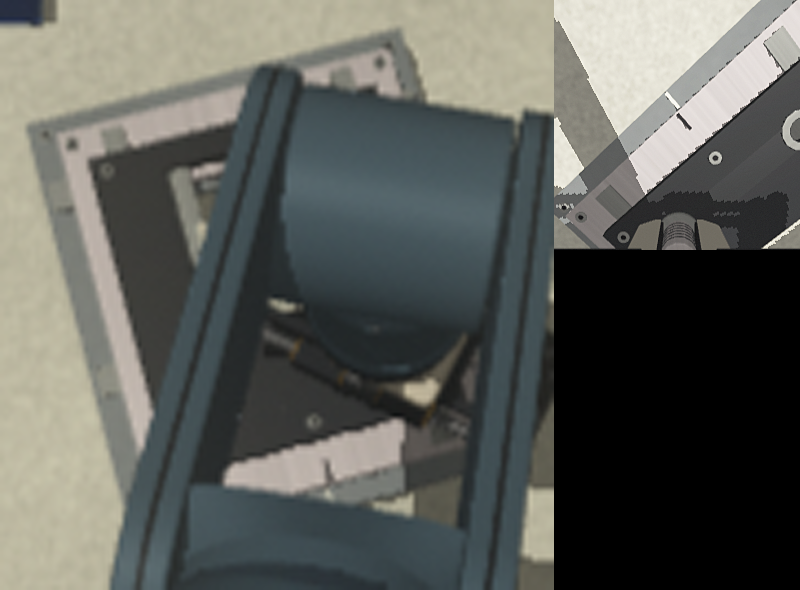

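Top view: the cross's far-left corner is at crop (62,135) and the top plate's at (90,158). The wrist crop has the base index at (673,99) and the cross index at (683,122), nearly meeting.

```bash
python3 - <<'E'
from h import *
L=lambda n:(lambda d:{'camera_matrix':d['K'],'R':d['R'],'t':d['t']})(np.load(f'pics/{n}.png.npz'))
f=L('top2');w=L('w2');y=.275;R=np.array([[np.cos(y),-np.sin(y)],[np.sin(y),np.cos(y)]]);c=np.array([.6113,.0839])
for n,u,v,z in(('base TL',28,128,.032),('cross TL',62,135,.044),('top TL',90,158,.056),('cidx',328,470,.044),('bidx',333,495,.032),('base TR',402,32,.032),('cross TR',388,50,.044),('frontscrew',314,421,.056)):
    p=ray(f,(168+u/4.4-.4,108+v/4.4-.4),z)[:2];print('top',n,R.T@(p-c))
for n,u,v,z in(('bidx0',668,93,.032),('bidx1',678,106,.032),('cidx0',677,117,.044),('cidx1',690,129,.044),('hole',796,131,.056),('frontscrew',715,158,.056)):
    p=ray(w,(u-554+130,v),z)[:2];print('w',n,R.T@(p-c))
E
```

```text
top base TL [0.13876277 0.12047911]
top cross TL [0.12494589 0.10035643]
top top TL [0.10264207 0.08654973]
top cidx [-0.11599311 -0.00208877]
top bidx [-0.13001689 -0.00113648]
top base TR [ 0.13833023 -0.118648  ]
top cross TR [ 0.12527662 -0.10580555]
top frontscrew [-0.08708996 -0.00163248]
w bidx0 [-0.13621171  0.00436077]
w bidx1 [-0.1256289   0.00379776]
w cidx0 [-0.12094097 -0.00120338]
w cidx1 [-1.09787028e-01  4.76163258e-05]
w hole [-0.06723287  0.04720538]
w frontscrew [-0.08712473  0.00021103]
```

>>> drive_tool(
  commands=[-0.03, 0.04, 0, 0, -0.03, 0.05, 0, 0, 0, 0, 0, 0, 0, 0, 0, 0],
)

```text
t: 4.25
ee_pos: [0.5579, 0.0223, 0.2521]
ee_rot: [3.141, 0.0, 2.687]
ft_force: [1.8, 0.4, 5.4]
finger_gap: 0.0194
finger_force: 25.0
```

>>> drive_tool(
  commands=[0, 0, 0, 0, 0, 0, 0, 0, 0, 0, 0, 0, 0, 0, 0, 0, 0, 0, 0.5, 0, 0, 0, 0.8, 0, 0, 0, 0.8, 0, 0, 0, 0.8, 0, -0.2, -0.8, 0.5, 0.5, -0.2, -0.8, 0, 0.5, -0.2, -0.8, 0, 0.5, -0.2, -0.8, 0, 0.5, -0.2, -0.8, 0, 0.5, -0.2, -0.8, 0, 0.5, -0.2, -0.8, 0, 0, -0.2, -0.8, 0, 0],
  jaw=0.4,
)

```text
t: 5.58
ee_pos: [0.5094, -0.171, 0.3534]
ee_rot: [3.141, -0.001, 2.949]
ft_force: [0.0, -0.7, -0.1]
finger_gap: 0.056
finger_force: 0.0
```

```bash
python3 - <<'E'
from h import *
s=state();print(s['t'],s['ee_pos'],s['ee_rot'],s['ft_force'])
f=grab('top','top3.png');g=grab('wrist','w3.png')
a=cv2.resize(f['image'][108:242,168:294],None,fx=4.4,fy=4.4,interpolation=cv2.INTER_CUBIC)
o=np.zeros((590,800,3),np.uint8);o[:a.shape[0],:554]=a[:,:554]
o[:,554:]=0;b=g['image'][0:384,100:346];o[:384,554:]=b
cv2.imwrite('pics/c4.png',o)
E
```

```text
5.5833 [ 0.50943783 -0.17103098  0.35337559] [ 3.14108382e+00 -1.01827533e-03  2.94876266e+00] [ 0.04870955 -0.6659701  -0.09132561]
```

View pics/c4.png

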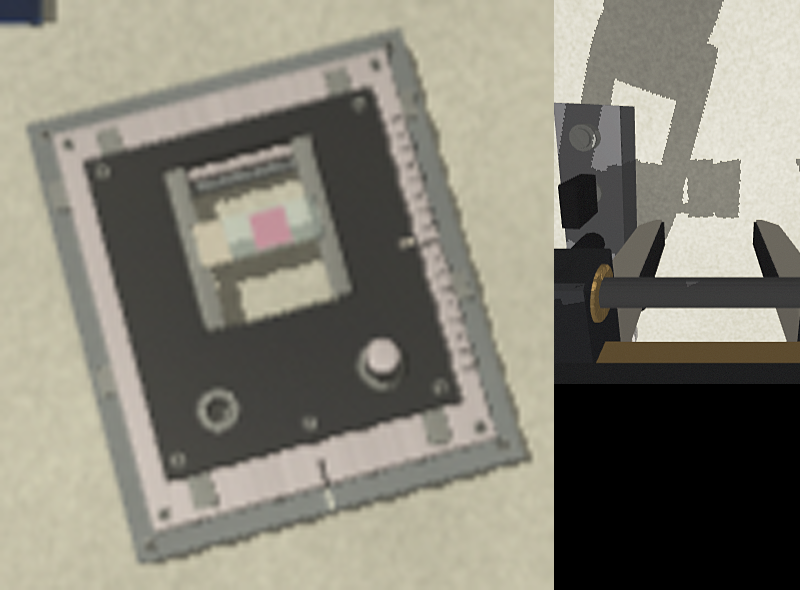

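The stage is parked, with both index lines meeting. The hole is at crop (218,410). The wrist view shows the pin handle at (124,202) and the block's right edge nearly vertical.

```bash
python3 - <<'E'
from h import *
L=lambda n:(lambda d:{'camera_matrix':d['K'],'R':d['R'],'t':d['t']})(np.load(f'pics/{n}.png.npz'))
f=L('top3');w=L('w3');y=.275;R=np.array([[np.cos(y),-np.sin(y)],[np.sin(y),np.cos(y)]]);c=np.array([.6113,.0839])
T=lambda u,v,z:ray(f,(168+u/4.4-.4,108+v/4.4-.4),z)[:2]
h=T(218,410,.056);k=T(382,355,.092);print('hole',h,R.T@(h-c),'knob',k,R.T@(h-k))
print('TLtop',R.T@(T(85,160,.056)-c),'crossTL',R.T@(T(60,133,.044)-c),'crossBR',R.T@(T(495,443,.044)-c))
W=lambda u,v,z:ray(w,(u-454,v),z)[:2]
a,b=W(634,107,.055),W(636,262,.055);print('edge',a,b,'yaw',np.arctan2(*(a-b)[::-1]),np.arctan2(*(b-a)[::-1]))
# dark handle mask
print('pin',W(572,188,.105),W(577,200,.105),'plug',W(583,137,.075))
E
```

```text
hole [0.53409061 0.11528575] [-0.06578556  0.05117241] knob [0.56149775 0.01911396] [-0.00026216  0.10000048]
TLtop [0.10222117 0.08974013] crossTL [0.12648666 0.101225  ] crossBR [-0.12683403 -0.1023194 ]
edge [ 0.41965294 -0.22884536] [ 0.57693678 -0.26903493] yaw 2.891423130300928 -0.25016952328886527
pin [ 0.47487467 -0.28372604] [ 0.48565849 -0.28293358] plug [ 0.43688235 -0.27529891]
```

>>> drive_tool(
  commands=[-0.13, -0.79, 0, -0.1, -0.13, -0.79, 0, -0.1, -0.13, -0.79, 0, -0.1, -0.14, -0.78, 0, -0.1, -0.14, -0.78, 0, -0.1, 0, 0, -0.5, 0, 0, 0, -0.5, 0, 0, 0, 0, 0, 0, 0, 0, 0, 0, 0, 0, 0],
)

```text
t: 6.52
ee_pos: [0.4903, -0.2875, 0.3242]
ee_rot: [3.141, 0.0, 2.906]
ft_force: [-0.5, -0.2, 0.4]
finger_gap: 0.0555
finger_force: 0.0
```

```bash
python3 - <<'E'
from h import *
s=state();print(s['t'],s['ee_pos'],s['ee_rot'])
g=grab('wrist','w4.png')
b=g['image'][60:310,140:370];cv2.imwrite('pics/c5.png',cv2.resize(b,None,fx=2.3,fy=2.3))
for n,X in(('pin top',[.4893,-.289,.105]),('plug',[.437,-.277,.075])):print(n,proj(g,X))
E
```

```text
6.5167 [ 0.49032442 -0.2874571   0.32416656] [3.14138950e+00 3.75371226e-05 2.90565209e+00]
pin top [251.88248883 213.80909225]
plug [251.4529517  136.53617005]
```

View pics/c5.png

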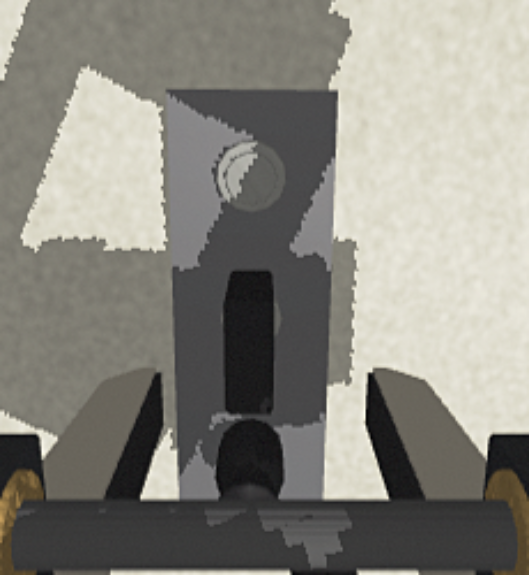

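The pin handle's top face is centred at image (248,215). It is aligned with the view and about 3 mm left of the expected spot.

```bash
python3 - <<'E'
from h import *
d=np.load('pics/w4.png.npz');w={'camera_matrix':d['K'],'R':d['R'],'t':d['t']}
print(ray(w,(248.3,214.8),.105), ray(w,(249,136),.075), proj(w,[.4903,-.2875,.157]),proj(w,[.4903,-.2875,.139]))
E
```

```text
[ 0.48944358 -0.29176392  0.105     ] [ 0.4361438  -0.27878475  0.075     ] [254.02901365 247.44114552] [254.08630655 233.99941611]
```

>>> drive_tool(
  commands=[-0.02, -0.05, -0.6, 0, -0.02, -0.05, -0.6, 0, 0, 0, -0.6, 0, 0, 0, -0.4, 0, 0, 0, -0.27, 0, 0, 0, 0, 0, 0, 0, 0, 0],
)

```text
t: 7.15
ee_pos: [0.4891, -0.2909, 0.2502]
ee_rot: [-3.141, 0.0, 2.905]
ft_force: [-0.2, 0.2, 0.7]
finger_gap: 0.0556
finger_force: 0.0
```

>>> drive_tool(
  commands=[0, 0, 0, 0, 0, 0, 0, 0, 0, 0, 0, 0, 0, 0, 0, 0, 0, 0, 0, 0, 0, 0, 0, 0, 0, 0, 0, 0],
  jaw=1,
  newtons=35,
)

```text
t: 7.73
ee_pos: [0.4888, -0.291, 0.2498]
ee_rot: [-3.141, 0.0, 2.905]
ft_force: [0.3, -0.5, 1.3]
finger_gap: 0.0159
finger_force: 35.0
```

>>> drive_tool(
  commands=[0, 0, 0.5, 0, 0, 0, 0.8, 0, 0, 0, 0.9, 0, 0, 0, 0.9, 0, 0, 0, 0.9, 0, 0.1, 0.9, 0, 0, 0.1, 0.9, 0, 0, 0.1, 0.9, 0, 0, 0.1, 0.9, 0, 0, 0.1, 0.9, 0, 0, 0.1, 0.9, 0, 0, 0.1, 0.9, 0, 0, 0.1, 0.9, 0, 0, 0.1, 0.9, 0, 0, 0.1, 0.9, 0, 0, 0.1, 0.9, 0, 0, 0.1, 0.9, 0, 0, 0.1, 0.9, 0, 0, 0.1, 0.9, 0, 0, 0.1, 0.9, 0, 0],
)

```text
t: 9.4
ee_pos: [0.5336, 0.1154, 0.3695]
ee_rot: [-3.141, -0.0, 2.905]
ft_force: [-0.3, -0.1, -0.4]
finger_gap: 0.016
finger_force: 35.0
```

>>> drive_tool(
  commands=[0, 0.04, -0.5, 0, 0, 0, -0.5, 0, 0, 0, -0.5, 0, 0, 0, -0.3, 0, 0, 0, 0, 0, 0, 0, 0, 0, 0, 0, 0, 0],
)

```text
t: 9.98
ee_pos: [0.5342, 0.115, 0.3164]
ee_rot: [3.141, 0.001, 2.905]
ft_force: [-0.2, 0.3, -0.3]
finger_gap: 0.0157
finger_force: 35.0
```

```bash
python3 - <<'E'
from h import *
s=state();print(s['t'],s['ee_pos'],s['ee_rot'],s['ft_force'])
g=grab('wrist','w5.png');f=grab('side','side5.png')
tz=s['ee_pos'][2]-.243
p=[*s['ee_pos'][:2],tz]
print('tip w',proj(g,p),'side',proj(f,p),'hole w',proj(g,[.534,.1153,.056]),'side',proj(f,[.534,.1153,.056]))
o=np.zeros((570,800,3),np.uint8)
a=cv2.resize(g['image'][110:300,160:350],(400,400));
u,v=proj(f,p).astype(int);b=cv2.resize(f['image'][v-40:v+40,u-40:u+40],(400,400),interpolation=cv2.INTER_CUBIC);print(u,v)
o[:400,:400]=a;o[:400,400:]=b;cv2.imwrite('pics/c6.png',o[:400])
E
```

```text
9.9833 [0.53415759 0.11503068 0.31639272] [3.14128645e+00 1.05749066e-03 2.90462590e+00] [-0.22591394  0.30795477 -0.25733579]
tip w [254.23638575 204.0045792 ] side [263.73181414 218.07985917] hole w [254.51582651 197.3846065 ] side [263.92965359 223.2769349 ]
263 218
```

View pics/c6.png

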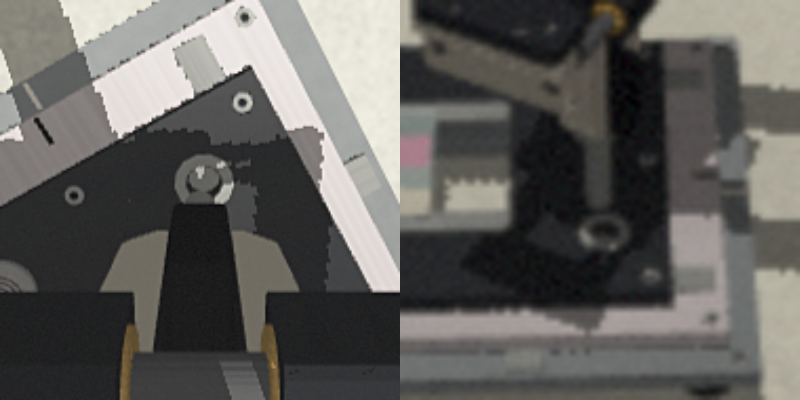

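The wrist crop shows the ring at about (257,196), nearly under the pin. The side crop shows the tip just above the ring, perhaps 1 px to the left (+x). I'll quantify that.

```bash
python3 - <<'E'
from h import *
def L(n):
    d=np.load(f'pics/{n}.png.npz');return {'camera_matrix':d['K'],'R':d['R'],'t':d['t']}
w=L('w5');s=L('side5');g=cv2.cvtColor(cv2.imread('pics/w5.png'),6).astype(int)
print('ring w',ray(w,(160+204/2.105,110+181/2.105),.056)[:2])
print('ring s',ray(s,(263.8,224.4),.056)[:2],'tip s',ray(s,(262.4,219),.073)[:2])
print('handle top/front edges w: ', [ray(w,(160+x/2.105,110+205/2.105),.105-.25+.3164)[:2] for x in(172,229)])
t=cv2.cvtColor(cv2.imread('pics/side5.png'),6)
print(t[200:232,254:274])
print(g[186:212,242:272])
E
```

```text
ring w [0.53324013 0.11764391]
ring s [0.53330465 0.11903276] tip s [0.53653712 0.11842139]
handle top/front edges w:  [array([0.50201357, 0.11693722]), array([0.5049243 , 0.12906945])]
[[ 65  82  93  86  87  83  85  80  78  76  47  21   9   8  12  12  12  21
   20  23]
 [ 39  79  84  86  83  84  83  83  79  76  52  20   7  15  12   8  15  14
   21  16]
 [ 34  70  83  90  85  87  84  82  80  76  51  24   8  14  13   7  16  20
   22  19]
 [ 21  40  66  82  84  85  88  86  80  79  55  22  13  14  14   8  19  19
   19  21]
 [ 19  23  30  50  65  78  87  89  80  76  54  31  15  11   3  19  22  18
   21  12]
 [ 17  18  13  29  52  60  70  78  76  75  58  44  26  17  16  14  16  17
   21  19]
 [ 20  18  20  19  32  45  63  65  69  64  61  35  20  13  22  24  18  20
   18  22]
 [ 19  22  24  18  19  34  54  62  61  65  58  32  21  18  21  18  17  18
   24  21]
 [ 26  21  19  23  20  29  54  63  66  66  60  29  24  19  20  21  21  28
   28  27]
 [ 16  18  19  20  20  28  58  60  64  62  59  33  20  21  18  19  27  46
   38  45]
 [ 21  20  21  18  21  29  55  64  62  64  59  34  13  19  17  1
[... 4357 characters left out ...]
 61  60  61  60  62  61
   56  55 131 125 126 174 109  64  67  73  75  74]
 [ 40  30  24  18  22  21  18  17  18  15  24  18  19  18  21  18  22  12
   12  16  10   7   4   7  19  68  74  71  75  73]
 [ 30  20  25  23  28  24  24  27  24  22  25  22  19  18  23  21  25  24
   26  21  18  22  19  19  20  45  80  74  74  76]
 [ 30  25  23  22  24  24  26  24  28  22  26  24  28  27  26  28  22  27
   26  25  25  21  27  21  23  30  82  74  74  74]
 [ 21  21  28  25  26  22  25  24  20  23  24  26  22  25  20  25  21  25
   27  21  29  24  23  19  26  25  79  78  73  75]
 [ 21  27  20  26  25  24  25  23  23  27  27  24  23  24  25  29  24  24
   24  22  29  22  24  26  23  18  66  77  73  75]]
```

Both views agree: the tip needs to move about -2.7 mm in x and +1.2 mm in y. I'll shift it and lower gently.

>>> drive_tool(
  commands=[-0.09, 0.04, -0.2, 0, 0, 0, -0.2, 0, 0, 0, -0.05, 0, 0, 0, 0, 0, 0, 0, -0.05, 0, 0, 0, -0.05, 0, 0, 0, -0.05, 0, 0, 0, -0.05, 0, 0, 0, 0, 0],
)

```text
t: 10.83
ee_pos: [0.5312, 0.1164, 0.2959]
ee_rot: [3.141, -0.0, 2.905]
ft_force: [0.3, 0.4, -1.3]
finger_gap: 0.0158
finger_force: 35.0
```

In the top hole. Continuing down to just above the catch plate.

>>> drive_tool(
  commands=[0, 0, -0.1, 0, 0, 0, -0.15, 0, 0, 0, -0.15, 0, 0, 0, -0.15, 0, 0, 0, -0.15, 0, 0, 0, -0.1, 0, 0, 0, -0.1, 0, 0, 0, 0, 0, 0, 0, 0, 0],
)

```text
t: 11.58
ee_pos: [0.531, 0.1164, 0.2688]
ee_rot: [-3.142, -0.001, 2.905]
ft_force: [0.7, 1.5, -2.5]
finger_gap: 0.0161
finger_force: 35.0
```

>>> drive_tool(
  commands=[0, 0, -0.05, 0, 0, 0, -0.05, 0, 0, 0, 0, 0, 0, 0, 0, 0],
)

```text
t: 11.92
ee_pos: [0.5311, 0.1164, 0.2661]
ee_rot: [3.142, -0.0, 2.905]
ft_force: [0.4, 1.8, -2.3]
finger_gap: 0.0158
finger_force: 35.0
```

>>> drive_tool(
  commands=[0, 0, -0.04, 0, 0, 0, 0, 0, 0, 0, -0.03, 0, 0, 0, 0, 0],
)

```text
t: 12.25
ee_pos: [0.5312, 0.1164, 0.2647]
ee_rot: [3.142, 0.001, 2.905]
ft_force: [-0.3, 0.9, 3.0]
finger_gap: 0.0157
finger_force: 35.0
```

Contact at tip height 0.0217, so it's on the catch plate at about 5 N. Starting a gentle square-spiral feel.

>>> drive_tool(
  commands=[0, 0, -0.03, 0, 0.033, 0, 0, 0, 0.033, 0, 0, 0, 0, 0.033, 0, 0, 0, 0.033, 0, 0, 0, 0, 0, 0],
)

```text
t: 12.75
ee_pos: [0.5322, 0.1175, 0.2645]
ee_rot: [-3.138, -0.001, 2.906]
ft_force: [-6.9, -4.2, 15.5]
finger_gap: 0.0159
finger_force: 35.0
```

>>> drive_tool(
  commands=[-0.033, 0, 0, 0, -0.033, 0, 0, 0, -0.033, 0, 0, 0, -0.033, 0, 0, 0, 0, 0, 0, 0],
)

```text
t: 13.17
ee_pos: [0.5301, 0.1175, 0.2646]
ee_rot: [-3.141, 0.005, 2.905]
ft_force: [0.8, -4.0, 5.9]
finger_gap: 0.0159
finger_force: 35.0
```

>>> drive_tool(
  commands=[0, -0.033, 0, 0, 0, -0.033, 0, 0, 0, -0.033, 0, 0, 0, -0.033, 0, 0, 0, 0, 0, 0],
)

```text
t: 13.58
ee_pos: [0.5301, 0.1151, 0.2646]
ee_rot: [3.139, 0.004, 2.904]
ft_force: [1.5, 5.7, 6.3]
finger_gap: 0.0158
finger_force: 35.0
```

>>> drive_tool(
  commands=[0.033, 0, 0, 0, 0.033, 0, 0, 0, 0.033, 0, 0, 0, 0.033, 0, 0, 0, 0.033, 0, 0, 0, 0.033, 0, 0, 0, 0, 0, 0, 0],
)

```text
t: 14.17
ee_pos: [0.5338, 0.115, 0.2644]
ee_rot: [3.141, -0.003, 2.905]
ft_force: [-7.2, 3.0, 15.5]
finger_gap: 0.0158
finger_force: 35.0
```

>>> drive_tool(
  commands=[0, 0.033, 0, 0, 0, 0.033, 0, 0, 0, 0.033, 0, 0, 0, 0.033, 0, 0, 0, 0.033, 0, 0, 0, 0.033, 0, 0, 0, 0, 0, 0],
)

```text
t: 14.75
ee_pos: [0.5346, 0.1188, 0.2645]
ee_rot: [-3.137, 0.0, 2.906]
ft_force: [-5.4, -7.5, 12.0]
finger_gap: 0.0157
finger_force: 35.0
```

>>> drive_tool(
  commands=[-0.033, 0, 0, 0, -0.033, 0, 0, 0, -0.033, 0, 0, 0, -0.033, 0, 0, 0, -0.033, 0, 0, 0, -0.033, 0, 0, 0, -0.033, 0, 0, 0, -0.033, 0, 0, 0, 0, 0, 0, 0],
)

```text
t: 15.5
ee_pos: [0.5286, 0.1202, 0.2645]
ee_rot: [3.141, 0.005, 2.905]
ft_force: [5.3, -2.4, 4.9]
finger_gap: 0.0158
finger_force: 35.0
```

>>> drive_tool(
  commands=[0, -0.033, 0, 0, 0, -0.033, 0, 0, 0, -0.033, 0, 0, 0, -0.033, 0, 0, 0, -0.033, 0, 0, 0, -0.033, 0, 0, 0, -0.033, 0, 0, 0, -0.033, 0, 0, 0, 0, 0, 0],
)

```text
t: 16.25
ee_pos: [0.5276, 0.114, 0.2644]
ee_rot: [3.137, 0.002, 2.904]
ft_force: [2.0, 6.8, 8.5]
finger_gap: 0.0158
finger_force: 35.0
```

>>> drive_tool(
  commands=[0.033, 0, 0, 0, 0.033, 0, 0, 0, 0.033, 0, 0, 0, 0.033, 0, 0, 0, 0.033, 0, 0, 0, 0.033, 0, 0, 0, 0.033, 0, 0, 0, 0.033, 0, 0, 0, 0.033, 0, 0, 0, 0.033, 0, 0, 0, 0, 0, 0, 0],
)

```text
t: 17.17
ee_pos: [0.535, 0.1135, 0.2638]
ee_rot: [3.141, -0.006, 2.905]
ft_force: [-7.4, 2.6, 16.4]
finger_gap: 0.0155
finger_force: 35.0
```

>>> drive_tool(
  commands=[0, 0.033, 0, 0, 0, 0.033, 0, 0, 0, 0.033, 0, 0, 0, 0.033, 0, 0, 0, 0.033, 0, 0, 0, 0.033, 0, 0, 0, 0.033, 0, 0, 0, 0.033, 0, 0, 0, 0.033, 0, 0, 0, 0.033, 0, 0, 0, 0, 0, 0],
)

```text
t: 18.08
ee_pos: [0.5364, 0.1212, 0.264]
ee_rot: [-3.138, -0.001, 2.906]
ft_force: [-2.6, -7.8, 11.8]
finger_gap: 0.0155
finger_force: 35.0
```

>>> drive_tool(
  commands=[-0.033, 0, 0, 0, -0.033, 0, 0, 0, -0.033, 0, 0, 0, -0.033, 0, 0, 0, -0.033, 0, 0, 0, -0.033, 0, 0, 0, -0.033, 0, 0, 0, -0.033, 0, 0, 0, -0.033, 0, 0, 0, -0.033, 0, 0, 0, -0.033, 0, 0, 0, -0.033, 0, 0, 0, 0, 0, 0, 0],
)

```text
t: 19.17
ee_pos: [0.526, 0.1224, 0.2639]
ee_rot: [3.141, 0.003, 2.905]
ft_force: [5.8, -2.2, 3.6]
finger_gap: 0.0159
finger_force: 35.0
```

>>> drive_tool(
  commands=[0, -0.033, 0, 0, 0, -0.033, 0, 0, 0, -0.033, 0, 0, 0, -0.033, 0, 0, 0, -0.033, 0, 0, 0, -0.033, 0, 0, 0, -0.033, 0, 0, 0, -0.033, 0, 0, 0, -0.033, 0, 0, 0, -0.033, 0, 0, 0, -0.033, 0, 0, 0, -0.033, 0, 0, 0, 0, 0, 0],
)

```text
t: 20.25
ee_pos: [0.5252, 0.1125, 0.2639]
ee_rot: [3.136, 0.0, 2.904]
ft_force: [3.8, 8.1, 7.4]
finger_gap: 0.0161
finger_force: 35.0
```

>>> drive_tool(
  commands=[0.035, 0, 0, 0, 0.035, 0, 0, 0, 0.035, 0, 0, 0, 0.035, 0, 0, 0, 0.035, 0, 0, 0, 0.035, 0, 0, 0, 0.035, 0, 0, 0, 0.035, 0, 0, 0, 0.035, 0, 0, 0, 0.035, 0, 0, 0, 0.035, 0, 0, 0, 0.035, 0, 0, 0, 0.035, 0, 0, 0, 0.035, 0, 0, 0, 0, 0, 0, 0],
)

```text
t: 21.5
ee_pos: [0.5368, 0.1115, 0.2624]
ee_rot: [-3.141, -0.01, 2.905]
ft_force: [-5.9, 1.6, 12.4]
finger_gap: 0.0159
finger_force: 35.0
```

>>> drive_tool(
  commands=[0, 0.035, 0, 0, 0, 0.035, 0, 0, 0, 0.035, 0, 0, 0, 0.035, 0, 0, 0, 0.035, 0, 0, 0, 0.035, 0, 0, 0, 0.035, 0, 0, 0, 0.035, 0, 0, 0, 0.035, 0, 0, 0, 0.035, 0, 0, 0, 0.035, 0, 0, 0, 0.035, 0, 0, 0, 0.035, 0, 0, 0, 0.035, 0, 0, 0, 0, 0, 0],
)

```text
t: 22.75
ee_pos: [0.5399, 0.1251, 0.2632]
ee_rot: [-3.141, 0.0, 2.905]
ft_force: [-0.9, -4.9, 0.3]
finger_gap: 0.0157
finger_force: 35.0
```

>>> drive_tool(
  commands=[0, 0, -0.03, 0, 0, 0, -0.03, 0, 0, 0, 0, 0],
)

```text
t: 23.0
ee_pos: [0.54, 0.1251, 0.2629]
ee_rot: [-3.141, 0.001, 2.905]
ft_force: [-4.6, -4.4, 10.9]
finger_gap: 0.0159
finger_force: 35.0
```

Still on the plate, and the pin may have tilted or slipped slightly in the grip. I'll unload it, grip harder and take one look.

>>> drive_tool(
  commands=[0, 0, 0.06, 0, 0, 0, 0.06, 0, 0, 0, 0.04, 0, 0, 0, 0, 0],
  newtons=60,
)

```text
t: 23.33
ee_pos: [0.5402, 0.1251, 0.2663]
ee_rot: [3.142, 0.001, 2.905]
ft_force: [0.9, -4.5, -1.1]
finger_gap: 0.0158
finger_force: 60.0
```

```bash
python3 - <<'E'
from h import *
s=state();print(s['t'],s['ee_pos'],s['ee_rot'],s['ft_force'])
g=grab('wrist','w6.png');f=grab('side','side6.png')
e=s['ee_pos'];u,v=proj(f,[e[0],e[1],e[2]-.167]).astype(int);print('side grip',u,v)
for dz in(-.145,-.189,-.195):print(dz,proj(g,[e[0],e[1],e[2]+dz]),proj(f,[e[0],e[1],e[2]+dz]))
o=np.zeros((400,800,3),np.uint8)
o[:,:400]=cv2.resize(g['image'][110:300,160:350],(400,400))
o[:,400:]=cv2.resize(f['image'][v-40:v+40,u-40:u+40],(400,400),interpolation=cv2.INTER_CUBIC)
cv2.imwrite('pics/c7.png',np.clip(o.astype(float)*1.6,0,255))
E
```

```text
23.3333 [0.54019488 0.12506812 0.26626202] [3.14157756e+00 9.09399975e-04 2.90499567e+00] [ 0.88370822 -4.48895595 -1.0671788 ]
side grip 259 212
-0.145 [254.03016886 268.47599621] [259.59464792 205.91409774]
-0.189 [254.17740542 231.35718447] [260.12613154 219.3879732 ]
-0.195 [254.19236597 227.58558278] [260.19645532 221.17078227][ WARN:0@1.898] global loadsave.cpp:1063 imwrite_ Unsupported depth image for selected encoder is fallbacked to CV_8U.
```

View pics/c7.png

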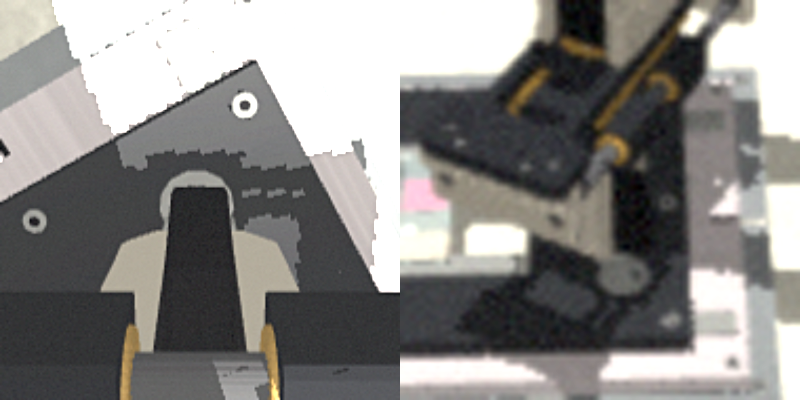

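The wrist crop shows the ring at (197,207). The handle's lower front edge has moved up from y=205 to y=185, so the pin has turned or slid in the pads. I'll quantify that.

```bash
python3 - <<'E'
from h import *
def L(n):
    d=np.load(f'pics/{n}.png.npz');return {'camera_matrix':d['K'],'R':d['R'],'t':d['t']}
w=L('w6');s=L('side6');w5=L('w5')
C=lambda x,y:(160+x/2.105,110+y/2.105)
e5=np.array([.53416,.11503,.3164]);e6=np.array([.5402,.1251,.2663])
print('f',w['camera_matrix'][0,0],'cam',-w['R'].T@w['t'])
print('ring w',ray(w,C(197,207),.056)-e6,'ring s',ray(s,(264,227),.056)-e6)
print('collar hyp w',ray(w,C(197,207),.074)-e6,'s',ray(s,(264,227),.074)-e6)
for n,W,e,y,x in(('before',w5,e5,205,200),('now',w,e6,185,199)): print(n,'handle bottom front',ray(W,C(x,y),e[2]-.189)-e, 'as top',ray(W,C(x,y),e[2]-.145)-e)
t=cv2.cvtColor(cv2.imread('pics/side6.png'),6)
print(t[218:238,252:276])
g=cv2.cvtColor(cv2.imread('pics/w6.png'),6)
print(g[188:224:2,232:276:1])
E
```

```text
f 286.4335977210952 cam [0.46655297 0.14302315 0.24597437]
ring w [-0.00787989  0.00139485 -0.2103    ] ring s [-0.00965575  0.00221602 -0.2103    ]
collar hyp w [-0.01411131  0.0029609  -0.1923    ] s [-0.0146388   0.01893909 -0.1923    ]
before handle bottom front [-0.01557892  0.00430605 -0.189     ] as top [-0.03071657  0.00786704 -0.145     ]
now handle bottom front [-0.02176327  0.00541711 -0.189     ] as top [-0.03529755  0.0086794  -0.145     ]
[[89 95 82 84 87 87 85 82 75 45 14 13  6 14  7 10 16 14 19 21 22 20 22 29]
 [89 96 76 85 89 88 84 80 75 47 17 10 11  9 15  7  8 17 20 23 17 22 21 24]
 [82 91 82 86 88 89 89 81 76 56 23 17 13 13  8  8  5 10 15 21 23 21 19 24]
 [53 66 77 83 88 95 88 84 78 56 27 11  2 15  6 12 15 15 18 23 15 17 16 27]
 [28 28 44 67 85 82 87 84 81 61 44 37 31 22 14 16 13 22 18 21 21 27 28 27]
 [15 23 20 30 34 50 73 77 77 73 69 65 56 45 33 26 23 23 21 24 23 35 39 40]
 [16 12 21 20 21 28 47 62 67 64 65 64 61 59 54 45 28 18 18 19 35 38 43 42]
 [18 21 18 22 22 22 26 53 62 62 64 65 65 59 63 60 38 21 23 21 19 33 41 40]
 [21 18 23 24 18 20 35 57 63 66 65 68 63 52
[... 3452 characters left out ...]
4  14  25  26  22  26  25  24  24  30  24
   22  24  28  26  28  22  25  25  24  25  29  29  24  25  27  26  27  21
   19  55  96  89  33  41  42  40]
 [ 38  33  32  31  33  76 104  85  13  28  28  25  27  29  25  27  28  24
   25  25  28  29  27  25  28  25  25  28  21  29  26  30  22  25  31  21
   23  38 112  98  54  34  35  32]
 [ 93  89 116 117 113 113 116  93  15  22  22  28  23  26  27  27  27  20
   28  25  28  27  24  28  26  28  27  25  28  27  21  25  24  22  29  25
   22  24 123 115 115 116 115 116]
 [108 110 108 108 108 109 118  57  16  25  24  27  26  25  22  25  22  27
   25  25  24  25  30  24  25  23  27  26  22  20  25  23  24  26  24  28
   18  21  93 114 109 108 107 108]]
```

The pin has tilted by about 0.2 rad about the pad axis, with the tip lagging toward -x, so the search was biased. I'll loosen the grip, move the hand over the ring at about (.531,.127) so the ring rights the pin, and then grip hard.

>>> drive_tool(
  commands=[0, 0, 0, 0, 0, 0, 0, 0, -0.05, 0.01, 0, 0, -0.05, 0.01, 0, 0, -0.05, 0.01, 0, 0, -0.05, 0.01, 0, 0, -0.05, 0.01, 0, 0, -0.04, 0.01, 0, 0, 0, 0, 0, 0],
  newtons=4,
)

```text
t: 24.18
ee_pos: [0.5307, 0.1273, 0.2661]
ee_rot: [3.141, -0.001, 2.905]
ft_force: [-0.3, -0.9, -1.0]
finger_gap: 0.0162
finger_force: 4.0
```

```bash
cat > edge.py <<'E'
from h import *
import sys
s=state();e=s['ee_pos'];print(s['t'],e,s['ft_force'])
w=grab('wrist',sys.argv[1]);f=grab('side',sys.argv[1].replace('w','s'))
g=cv2.cvtColor(w['image'],6).astype(int)
print('col profile v170-225 @u=248,254,260'); print(np.c_[np.arange(170,226,1),g[170:226,246],g[170:226,254],g[170:226,262]].T.tolist())
m=((g>85)&(g<125)).astype(np.uint8);
for dz in(-.189,): print('edge v',proj(w,[e[0],e[1],e[2]+dz]))
print('ring exp',proj(w,[e[0],e[1],.056]),proj(f,[e[0],e[1],.056]))
print(g[190:226:3,232:278:2])
E
python3 edge.py w7.png
```

```text
24.1833 [0.53074261 0.12732138 0.26608915] [-0.30013958 -0.89505389 -0.96452658]
col profile v170-225 @u=248,254,260
[[170, 171, 172, 173, 174, 175, 176, 177, 178, 179, 180, 181, 182, 183, 184, 185, 186, 187, 188, 189, 190, 191, 192, 193, 194, 195, 196, 197, 198, 199, 200, 201, 202, 203, 204, 205, 206, 207, 208, 209, 210, 211, 212, 213, 214, 215, 216, 217, 218, 219, 220, 221, 222, 223, 224, 225], [104, 51, 16, 39, 68, 84, 80, 81, 80, 79, 81, 82, 73, 36, 40, 44, 42, 44, 43, 42, 44, 43, 41, 42, 42, 42, 42, 46, 42, 40, 41, 43, 46, 36, 23, 22, 28, 23, 24, 26, 23, 28, 30, 25, 21, 25, 21, 28, 25, 23, 22, 24, 27, 29, 22, 27], [88, 84, 82, 79, 82, 81, 82, 80, 82, 80, 71, 38, 39, 41, 40, 43, 44, 43, 41, 43, 40, 43, 43, 46, 41, 43, 43, 43, 42, 44, 41, 46, 43, 36, 24, 29, 28, 24, 25, 29, 26, 23, 23, 27, 21, 20, 22, 24, 25, 25, 29, 25, 24, 26, 27, 25], [82, 80, 81, 81, 80, 79, 81, 82, 78, 81, 84, 72, 38, 42, 43, 42, 42, 42, 41, 40, 41, 43, 42, 41, 43, 43, 43, 41, 42, 42, 41, 40, 42, 36, 27, 23, 24, 23, 28, 22, 21, 20, 24, 25, 25, 24, 25, 28, 24, 25, 22, 28, 28, 21, 29, 26]]
edge v [254.08274298 
[... 543 characters left out ...]
 43  43  41  40  76]
 [ 42  44  42  44  41  32  24  22  23  25  21  29  25  22  24  23  26  19
   45  43  41  43  41]
 [ 41  35  44  44  41  18  24  24  24  29  26  25  25  26  28  28  25  24
   39  45  40  43  41]
 [ 41  44  43  39 108  20  28  28  26  20  27  23  29  28  27  20  23  23
   32  42  44  40  42]
 [ 40  42  37  97 107  23  23  21  25  25  25  21  27  30  21  25  28  18
   23  59  42  40  41]
 [ 42  42  37 107  56  28  24  28  25  23  24  24  25  24  26  28  24  27
   24 102  38  41  40]
 [ 91 116 113 113   6  26  29  22  26  20  25  29  22  27  26  22  25  26
   24 112 115 116 109]
 [107 108 108 114  14  25  26  29  25  23  21  26  25  24  24  21  24  29
   23  65 109 107 109]]
```

The handle edge is back at v≈203.5 and the ring is centred under the hand, so the pin is upright again. I'll grip at 60 N, return to the nominal point and touch lightly.

>>> drive_tool(
  commands=[0, 0, 0, 0, 0, 0, 0, 0, 0.01, -0.06, 0, 0, 0.01, -0.07, 0, 0, 0.01, -0.07, 0, 0, 0.01, -0.07, 0, 0, 0, -0.06, 0, 0, 0, -0.06, 0, 0, 0, 0, 0, 0, 0, 0, -0.03, 0, 0, 0, 0, 0],
  newtons=60,
)

```text
t: 25.2
ee_pos: [0.5323, 0.115, 0.2652]
ee_rot: [-3.141, -0.0, 2.905]
ft_force: [1.0, -0.6, -1.2]
finger_gap: 0.0152
finger_force: 60.0
```

>>> drive_tool(
  commands=[0, 0, -0.03, 0, 0, 0, 0, 0, 0, 0, 0, 0],
)

```text
t: 25.45
ee_pos: [0.5322, 0.1152, 0.2642]
ee_rot: [-3.141, -0.0, 2.905]
ft_force: [-0.4, 1.2, -0.7]
finger_gap: 0.0158
finger_force: 60.0
```

>>> drive_tool(
  commands=[0, 0, -0.03, 0, 0, 0, 0, 0, 0, 0, 0, 0],
)

```text
t: 25.7
ee_pos: [0.5323, 0.1153, 0.2636]
ee_rot: [-3.142, 0.0, 2.905]
ft_force: [-0.8, -0.6, 0.8]
finger_gap: 0.0159
finger_force: 60.0
```

>>> drive_tool(
  commands=[0, 0, -0.03, 0, 0, 0, 0, 0, 0, 0, 0, 0],
)

```text
t: 25.95
ee_pos: [0.5323, 0.1153, 0.2635]
ee_rot: [-3.142, 0.001, 2.905]
ft_force: [-3.7, 1.2, 7.5]
finger_gap: 0.0161
finger_force: 60.0
```

Contact is about 9 N. x-drags twist the pin in the pads, so I'll rake along the finger-closing line and make the cross-steps lifted.

>>> drive_tool(
  commands=[0.01, 0.042, 0, 0, 0.01, 0.042, 0, 0, 0.01, 0.042, 0, 0, 0.01, 0.042, 0, 0, 0.01, 0.042, 0, 0, 0.01, 0.042, 0, 0, 0.01, 0.042, 0, 0, 0, 0, 0, 0],
)

```text
t: 26.62
ee_pos: [0.5346, 0.123, 0.2635]
ee_rot: [-3.139, 0.001, 2.906]
ft_force: [-2.5, -6.3, 7.5]
finger_gap: 0.0155
finger_force: 60.0
```

>>> drive_tool(
  commands=[0.02, -0.005, 0.08, 0, 0.045, -0.011, 0, 0, 0, 0, -0.04, 0, 0, 0, -0.04, 0, -0.01, -0.042, 0, 0, -0.01, -0.042, 0, 0, -0.01, -0.042, 0, 0, -0.01, -0.042, 0, 0, -0.01, -0.042, 0, 0, -0.01, -0.042, 0, 0, -0.01, -0.042, 0, 0, 0, 0, 0, 0],
)

```text
t: 27.62
ee_pos: [0.5353, 0.1159, 0.2636]
ee_rot: [3.138, 0.004, 2.905]
ft_force: [1.3, 5.5, 5.1]
finger_gap: 0.0155
finger_force: 60.0
```

>>> drive_tool(
  commands=[-0.01, -0.042, 0, 0, -0.01, -0.042, 0, 0, -0.01, -0.042, 0, 0, -0.01, -0.042, 0, 0, -0.01, -0.042, 0, 0, -0.01, -0.042, 0, 0, -0.01, -0.042, 0, 0, 0, 0, 0, 0],
)

```text
t: 28.28
ee_pos: [0.5333, 0.1068, 0.2636]
ee_rot: [3.138, 0.004, 2.904]
ft_force: [1.2, 5.4, 6.1]
finger_gap: 0.0161
finger_force: 60.0
```

>>> drive_tool(
  commands=[0.02, -0.005, 0.08, 0, 0.045, -0.011, 0, 0, 0, 0, -0.04, 0, 0, 0, -0.04, 0, 0.01, 0.042, 0, 0, 0.01, 0.042, 0, 0, 0.01, 0.042, 0, 0, 0.01, 0.042, 0, 0, 0.01, 0.042, 0, 0, 0.01, 0.042, 0, 0, 0.01, 0.042, 0, 0, 0, 0, 0, 0],
)

```text
t: 29.28
ee_pos: [0.5362, 0.1124, 0.2635]
ee_rot: [-3.137, 0.001, 2.906]
ft_force: [-3.5, -7.1, 12.1]
finger_gap: 0.0154
finger_force: 60.0
```

>>> drive_tool(
  commands=[0.01, 0.042, 0, 0, 0.01, 0.042, 0, 0, 0.01, 0.042, 0, 0, 0.01, 0.042, 0, 0, 0.01, 0.042, 0, 0, 0.01, 0.042, 0, 0, 0.01, 0.042, 0, 0, 0, 0, 0, 0],
)

```text
t: 29.95
ee_pos: [0.5386, 0.1212, 0.2635]
ee_rot: [-3.137, 0.002, 2.906]
ft_force: [-2.8, -8.4, 11.1]
finger_gap: 0.0156
finger_force: 60.0
```

>>> drive_tool(
  commands=[0.02, -0.005, 0.08, 0, 0.045, -0.011, 0, 0, 0, 0, -0.04, 0, 0, 0, -0.04, 0, -0.01, -0.042, 0, 0, -0.01, -0.042, 0, 0, -0.01, -0.042, 0, 0, -0.01, -0.042, 0, 0, -0.01, -0.042, 0, 0, -0.01, -0.042, 0, 0, -0.01, -0.042, 0, 0, 0, 0, 0, 0],
)

```text
t: 30.95
ee_pos: [0.5392, 0.115, 0.2636]
ee_rot: [3.138, 0.003, 2.905]
ft_force: [0.4, 4.3, 5.7]
finger_gap: 0.0157
finger_force: 60.0
```

>>> drive_tool(
  commands=[-0.01, -0.042, 0, 0, -0.01, -0.042, 0, 0, -0.01, -0.042, 0, 0, -0.01, -0.042, 0, 0, -0.01, -0.042, 0, 0, -0.01, -0.042, 0, 0, -0.01, -0.042, 0, 0, 0, 0, 0, 0],
)

```text
t: 31.62
ee_pos: [0.5373, 0.1064, 0.2636]
ee_rot: [3.137, 0.004, 2.904]
ft_force: [1.6, 6.7, 4.7]
finger_gap: 0.0155
finger_force: 60.0
```

>>> drive_tool(
  commands=[-0.05, 0.012, 0.08, 0, -0.075, 0.018, 0, 0, -0.075, 0.018, 0, 0, 0, 0, -0.04, 0, 0, 0, -0.04, 0, 0.01, 0.042, 0, 0, 0.01, 0.042, 0, 0, 0.01, 0.042, 0, 0, 0.01, 0.042, 0, 0, 0.01, 0.042, 0, 0, 0.01, 0.042, 0, 0, 0.01, 0.042, 0, 0, 0, 0, 0, 0],
)

```text
t: 32.7
ee_pos: [0.5321, 0.1138, 0.2635]
ee_rot: [-3.138, 0.001, 2.906]
ft_force: [-3.3, -7.2, 10.9]
finger_gap: 0.0159
finger_force: 60.0
```

>>> drive_tool(
  commands=[-0.02, 0.005, 0.08, 0, -0.045, 0.011, 0, 0, 0, 0, -0.04, 0, 0, 0, -0.04, 0, -0.01, -0.042, 0, 0, -0.01, -0.042, 0, 0, -0.01, -0.042, 0, 0, -0.01, -0.042, 0, 0, -0.01, -0.042, 0, 0, -0.01, -0.042, 0, 0, -0.01, -0.042, 0, 0, 0, 0, 0, 0],
)

```text
t: 33.7
ee_pos: [0.5288, 0.1083, 0.2636]
ee_rot: [3.137, 0.002, 2.904]
ft_force: [2.1, 5.4, 6.2]
finger_gap: 0.0159
finger_force: 60.0
```

>>> drive_tool(
  commands=[-0.02, 0.005, 0.08, 0, -0.045, 0.011, 0, 0, 0, 0, -0.04, 0, 0, 0, -0.04, 0, 0.01, 0.042, 0, 0, 0.01, 0.042, 0, 0, 0.01, 0.042, 0, 0, 0.01, 0.042, 0, 0, 0.01, 0.042, 0, 0, 0.01, 0.042, 0, 0, 0.01, 0.042, 0, 0, 0, 0, 0, 0],
)

```text
t: 34.7
ee_pos: [0.5282, 0.1146, 0.2634]
ee_rot: [-3.137, 0.0, 2.906]
ft_force: [-2.4, -7.5, 11.0]
finger_gap: 0.0157
finger_force: 60.0
```

Now the -4 upper half, the -2 upper half (downward), then -6.

>>> drive_tool(
  commands=[0.01, 0.042, 0, 0, 0.01, 0.042, 0, 0, 0.01, 0.042, 0, 0, 0.01, 0.042, 0, 0, 0.01, 0.042, 0, 0, 0.01, 0.042, 0, 0, 0.01, 0.042, 0, 0, 0, 0, 0, 0],
)

```text
t: 35.37
ee_pos: [0.5302, 0.1238, 0.2633]
ee_rot: [-3.139, -0.0, 2.905]
ft_force: [-2.9, -3.3, 12.8]
finger_gap: 0.0157
finger_force: 60.0
```

>>> drive_tool(
  commands=[0.02, -0.005, 0.08, 0, 0.045, -0.011, 0, 0, 0, 0, -0.04, 0, 0, 0, -0.04, 0, -0.01, -0.042, 0, 0, -0.01, -0.042, 0, 0, -0.01, -0.042, 0, 0, -0.01, -0.042, 0, 0, -0.01, -0.042, 0, 0, -0.01, -0.042, 0, 0, -0.01, -0.042, 0, 0, 0, 0, 0, 0],
)

```text
t: 36.37
ee_pos: [0.5311, 0.1169, 0.2635]
ee_rot: [3.138, 0.003, 2.904]
ft_force: [0.9, 4.7, 6.9]
finger_gap: 0.0157
finger_force: 60.0
```

>>> drive_tool(
  commands=[-0.04, 0.01, 0.08, 0, -0.09, 0.02, 0, 0, 0, 0, -0.04, 0, 0, 0, -0.04, 0, 0.01, 0.042, 0, 0, 0.01, 0.042, 0, 0, 0.01, 0.042, 0, 0, 0.01, 0.042, 0, 0, 0.01, 0.042, 0, 0, 0.01, 0.042, 0, 0, 0.01, 0.042, 0, 0, 0, 0, 0, 0],
)

```text
t: 37.37
ee_pos: [0.5276, 0.1232, 0.2619]
ee_rot: [-3.134, -0.003, 2.907]
ft_force: [-4.4, -14.0, 1.7]
finger_gap: 0.0156
finger_force: 60.0
```

>>> drive_tool(
  commands=[-0.02, 0.005, 0.08, 0, -0.045, 0.011, 0, 0, 0, 0, -0.04, 0, 0, 0, -0.04, 0, -0.01, -0.042, 0, 0, -0.01, -0.042, 0, 0, -0.01, -0.042, 0, 0, -0.01, -0.042, 0, 0, -0.01, -0.042, 0, 0, -0.01, -0.042, 0, 0, -0.01, -0.042, 0, 0, 0, 0, 0, 0],
)

```text
t: 38.37
ee_pos: [0.5247, 0.1173, 0.2626]
ee_rot: [3.14, 0.001, 2.905]
ft_force: [2.8, 3.6, 1.3]
finger_gap: 0.0159
finger_force: 60.0
```

The first of those calls found the hole: z dropped to .2619, with a 14 N wall reaction at TCP (.5276,.1232). I'll lift and return to its estimated centre, (.527,.1204).

>>> drive_tool(
  commands=[0, 0, 0.08, 0, 0.04, 0.06, 0, 0, 0.04, 0.06, 0, 0, 0, 0, 0, 0],
)

```text
t: 38.7
ee_pos: [0.5265, 0.1205, 0.2645]
ee_rot: [-3.14, -0.002, 2.905]
ft_force: [-0.8, -0.6, 0.7]
finger_gap: 0.0157
finger_force: 60.0
```

>>> drive_tool(
  commands=[0.01, 0, -0.04, 0, 0, 0, -0.04, 0, 0, 0, -0.03, 0, 0, 0, 0, 0, 0, 0, 0, 0],
)

```text
t: 39.12
ee_pos: [0.5269, 0.1205, 0.2613]
ee_rot: [-3.141, -0.001, 2.905]
ft_force: [-0.2, -2.4, -2.1]
finger_gap: 0.0156
finger_force: 60.0
```

In the hole. Pushing down gently.

>>> drive_tool(
  commands=[0, 0, -0.05, 0, 0, 0, -0.05, 0, 0, 0, -0.05, 0, 0, 0, 0, 0, 0, 0, 0, 0],
)

```text
t: 39.53
ee_pos: [0.5271, 0.1204, 0.257]
ee_rot: [-3.141, 0.0, 2.905]
ft_force: [-2.2, -4.8, -0.1]
finger_gap: 0.0158
finger_force: 60.0
```

>>> drive_tool(
  commands=[0, 0, -0.05, 0, 0, 0, -0.05, 0, 0, 0, 0, 0, 0, 0, 0, 0],
)

```text
t: 39.87
ee_pos: [0.5271, 0.1204, 0.254]
ee_rot: [-3.141, -0.0, 2.905]
ft_force: [-2.3, -5.3, 1.2]
finger_gap: 0.0157
finger_force: 60.0
```

>>> drive_tool(
  commands=[-0.01, -0.03, -0.05, 0, 0, 0, -0.05, 0, 0, 0, 0, 0, 0, 0, 0, 0],
)

```text
t: 40.2
ee_pos: [0.5269, 0.1199, 0.2509]
ee_rot: [3.141, 0.0, 2.905]
ft_force: [-0.9, -1.7, -1.7]
finger_gap: 0.0159
finger_force: 60.0
```

>>> drive_tool(
  commands=[0, 0, -0.04, 0, 0, 0, -0.03, 0, 0, 0, 0, 0, 0, 0, 0, 0],
)

```text
t: 40.53
ee_pos: [0.5269, 0.12, 0.2496]
ee_rot: [3.141, 0.001, 2.905]
ft_force: [-2.0, -1.6, 5.4]
finger_gap: 0.0153
finger_force: 60.0
```

>>> drive_tool(
  commands=[0, 0, -0.03, 0, 0, 0, -0.02, 0, 0, 0, 0, 0, 0, 0, 0, 0],
)

```text
t: 40.87
ee_pos: [0.5269, 0.12, 0.2496]
ee_rot: [3.141, 0.002, 2.905]
ft_force: [-4.9, -2.9, 15.8]
finger_gap: 0.0162
finger_force: 60.0
```

Solid stop at the expected home height. I'll unload, release and retreat.

>>> drive_tool(
  commands=[0, 0, 0.05, 0, 0, 0, 0, 0],
)

```text
t: 41.03
ee_pos: [0.5269, 0.12, 0.2496]
ee_rot: [3.141, 0.001, 2.905]
ft_force: [-2.4, -1.6, 8.5]
finger_gap: 0.016
finger_force: 60.0
```

>>> drive_tool(
  commands=[0, 0, 0, 0, 0, 0, 0, 0, 0, 0, 0, 0, 0, 0, 0, 0, 0, 0, 0, 0, 0, 0, 0.3, 0, 0, 0, 0.6, 0, 0, 0, 0.8, 0, 0, 0, 0.8, 0, 0, 0, 0.8, 0, 0, 0, 0.8, 0, -0.3, -0.8, 0.5, 0, -0.3, -0.8, 0, 0, -0.3, -0.8, 0, 0, -0.3, -0.8, 0, 0, -0.3, -0.8, 0, 0, -0.3, -0.8, 0, 0, -0.3, -0.8, 0, 0, 0, 0, 0, 0],
  jaw=0.35,
)

```text
t: 42.62
ee_pos: [0.4627, -0.0511, 0.3877]
ee_rot: [-3.14, 0.0, 2.902]
ft_force: [0.3, -0.2, -0.6]
finger_gap: 0.0605
finger_force: 0.0
```

```bash
python3 - <<'E'
from h import *
s=state();print(s['t'],s['ee_pos'],s['ft_force'])
f=grab('top','top9.png');g=grab('side','side9.png')
for n,X in(('handle top home',[.528,.12,.106]),('collar',[.528,.12,.06])):print(n,proj(f,X),proj(g,X))
def dark(im,u0,v0,r):
    gr=cv2.cvtColor(im,6)[v0-r:v0+r,u0-r:u0+r];print(gr)
u,v=proj(g,[.528,.12,.084]).astype(int);dark(g['image'],u,v,14)
E
```

```text
42.6167 [ 0.46272094 -0.05106392  0.38774763] [ 0.3108098  -0.23226469 -0.550272  ]
handle top home [213.54275742 200.38164269] [265.39529394 210.07806227]
collar [215.143488   202.88939744] [265.78752688 223.89395598]
[[ 36  37  38  35  39  37  36  35  38  35  38  36  40  35  37  37  39  34
   39  39  37  34  39  37  38  40  45  85]
 [ 33  38  36  39  36  32  34  39  38  36  38  33  37  38  39  34  38  37
   39  39  38  38  35  37  37  33  42  70]
 [ 36  36  40  36  34  40  36  41  34  37  38  39  38  39  39  39  36  34
   41  37  33  40  37  33  39  36  44  70]
 [ 36  40  37  38  35  37  38  40  40  34  36  38  37  37  36  40  38  36
   37  39  40  38  37  37  39  39  37  66]
 [ 37  33  36  37  36  34  39  36  34  30  34  35  36  37  35  36  36  37
   38  41  35  37  35  39  31  38  40  70]
 [ 37  40  38  38  35  36  37  31  33  22  24  31  31  34  36  36  35  34
   35  33  39  33  35  37  36  38  36  65]
 [ 41  37  39  38  37  36  32  28  17  19  21  22  23  23  29  34  36  35
   33  37  39  37  42  37  36  37  41  61]
 [ 36  35  37  36  35  39  34  25  20  17  20  23  17  24  24 
[... 1695 characters left out ...]
 41  37  39  39  39  39  37  25  25  25  45  45  29  22   8  10   8   3
   12   9   5  18  14  16  31  38  36  41]
 [ 35  35  38  37  38  40  37  38  35  43  73  85  69  58  51  27  16   3
   16  11  11  11   8  23  34  36  34  40]
 [ 39  33  35  39  35  37  33  37  37  37  52  84 105 109  95  70  41  26
   11  11  11  15  18  32  34  39  39  40]
 [ 35  38  39  41  36  40  34  38  37  35  41  64  83  96 103 102  76  49
   31  14  11   1  22  33  35  37  38  35]
 [ 34  38  37  38  37  39  37  36  36  40  37  41  54  70  71  75  73  59
   41  22  21  21  36  32  39  40  34  36]
 [ 41  35  35  35  35  38  34  40  38  38  39  37  39  42  45  55  58  44
   31  27  22  23  32  37  40  37  38  36]]
```

The handle stands upright with vertical edges and its collar at the home height, and the robot is clear. Handing in.

```bash
python3 -c "
from h import *
print(workorder.job_done())"
```

```text
the job is handed in; nothing more can be done
None
```

I parked the stage, seated the transport pin upright with its collar home on the top plate, moved the arm clear and handed the job in; no verdict came back.

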